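# Find the archive box cover that rocks and press it home

### The job

One of the four small archive boxes on the table has a cover that is not properly seated. With closed fingertips press lightly on the end of one cover after another until you find the one that rocks, then press firmly on its middle until it is fully home and level, and draw back. Only press: do not lift any cover, do not bear down harder than about 40 N, and leave the loupe, the weight and the brush alone.

Things in the scene. Friction and masses are not known exactly. Their poses are not given: they have to be found in the camera images.
- cover_a (a point): Centre of the top face of the cover of the first box, counted from the robot's left (+y). Plain brown board cover 120 mm (its x) by 98 mm (its y), top flat and level 90 mm above the table, pale label in the middle; its skirt hides the rim of the box, which is 112 by 90 mm and fixed to the table. Axes: x along the length, y across, z up.
- seat_a (a joint): How far the first cover has gone down on its box from its start, m; 0 at the start, positive down, negative when lifted. A firm cover stands on the full contents of its box and stays near 0. The loose one goes down 8 mm in all: it slides stiffly (about 8 N), stays where it is left, and stops firmly on the contents below, where it no longer rocks.
- rock_a (a joint): Rocking angle of the first cover about its y axis through its middle, rad; 0 level, positive: +x end down. All start level. A firm cover does not give; the loose one tips to at most 0.1 rad under 2 to 3 N on one end (45 mm from the middle, which sinks 4.5 mm) and springs back. Pushed hard on an end it jams tipped, short of home; on the middle it goes down level.
- cover_b (a point): Centre of the top face of the cover of the second box, counted from the robot's left (+y). Plain brown board cover 120 mm (its x) by 98 mm (its y), top flat and level 90 mm above the table, pale label in the middle; its skirt hides the rim of the box, which is 112 by 90 mm and fixed to the table. Axes: x along the length, y across, z up.
- seat_b (a joint): How far the second cover has gone down on its box from its start, m; 0 at the start, positive down, negative when lifted. A firm cover stands on the full contents of its box and stays near 0. The loose one goes down 8 mm in all: it slides stiffly (about 8 N), stays where it is left, and stops firmly on the contents below, where it no longer rocks.
- rock_b (a joint): Rocking angle of the second cover about its y axis through its middle, rad; 0 level, positive: +x end down. All start level. A firm cover does not give; the loose one tips to at most 0.1 rad under 2 to 3 N on one end (45 mm from the middle, which sinks 4.5 mm) and springs back. Pushed hard on an end it jams tipped, short of home; on the middle it goes down level.
- cover_c (a point): Centre of the top face of the cover of the third box, counted from the robot's left (+y). Plain brown board cover 120 mm (its x) by 98 mm (its y), top flat and level 90 mm above the table, pale label in the middle; its skirt hides the rim of the box, which is 112 by 90 mm and fixed to the table. Axes: x along the length, y across, z up.
- seat_c (a joint): How far the third cover has gone down on its box from its start, m; 0 at the start, positive down, negative when lifted. A firm cover stands on the full contents of its box and stays near 0. The loose one goes down 8 mm in all: it slides stiffly (about 8 N), stays where it is left, and stops firmly on the contents below, where it no longer rocks.
- rock_c (a joint): Rocking angle of the third cover about its y axis through its middle, rad; 0 level, positive: +x end down. All start level. A firm cover does not give; the loose one tips to at most 0.1 rad under 2 to 3 N on one end (45 mm from the middle, which sinks 4.5 mm) and springs back. Pushed hard on an end it jams tipped, short of home; on the middle it goes down level.
- cover_d (a point): Centre of the top face of the cover of the fourth box, counted from the robot's left (+y). Plain brown board cover 120 mm (its x) by 98 mm (its y), top flat and level 90 mm above the table, pale label in the middle; its skirt hides the rim of the box, which is 112 by 90 mm and fixed to the table. Axes: x along the length, y across, z up.
- seat_d (a joint): How far the fourth cover has gone down on its box from its start, m; 0 at the start, positive down, negative when lifted. A firm cover stands on the full contents of its box and stays near 0. The loose one goes down 8 mm in all: it slides stiffly (about 8 N), stays where it is left, and stops firmly on the contents below, where it no longer rocks.
- rock_d (a joint): Rocking angle of the fourth cover about its y axis through its middle, rad; 0 level, positive: +x end down. All start level. A firm cover does not give; the loose one tips to at most 0.1 rad under 2 to 3 N on one end (45 mm from the middle, which sinks 4.5 mm) and springs back. Pushed hard on an end it jams tipped, short of home; on the middle it goes down level.
- loupe: Bystander: black stand loupe, 42 mm across, 40 mm tall, upright on the table beyond the boxes. Origin: centre of its underside.
- weight: Bystander: brass knobbed paperweight, 48 mm across, 48 mm tall, upright on the table beyond the boxes. Origin: centre of its underside.
- brush: Bystander: dusting brush with a handle, about 200 mm long, lying across on the table beyond the boxes. Origin: the middle of its length, on its underside.

How it is judged:
On the way:
1. the loose cover is pressed on an end and rocks (more than 0.05 rad) ((value of joint any of rock_a, rock_b, rock_c, rock_d above 0.05 rad or value of joint any of rock_a, rock_b, rock_c, rock_d below -0.05 rad)), for 0.1 s.
At the end, for the whole second after the job is handed in: One cover (the loose one) has gone down at least 6.5 mm of its 8 mm, the other three less than 3 mm, all four level within 0.03 rad, and the loupe, weight and brush are within 15 mm of where they stood (((value of joint seat_a above 0.0065 m and value of joint each of seat_b, seat_c, seat_d below 0.003 m) or (value of joint seat_b above 0.0065 m and value of joint each of seat_a, seat_c, seat_d below 0.003 m) or (value of joint seat_c above 0.0065 m and value of joint each of seat_a, seat_b, seat_d below 0.003 m) or (value of joint seat_d above 0.0065 m and value of joint each of seat_a, seat_b, seat_c below 0.003 m)) and value of joint rock_a between -0.03 and 0.03 rad and value of joint rock_b between -0.03 and 0.03 rad and value of joint rock_c between -0.03 and 0.03 rad and value of joint rock_d between -0.03 and 0.03 rad and distance of each of loupe, weight, brush from where it was at the start of the episode below 0.015 m); the robot touches nothing.
It fails at once if a cover is lifted more than 4 mm (value of joint any of seat_a, seat_b, seat_c, seat_d below -0.004 m).
It fails at once if the robot bears on a cover with more than 40 N (contact force between any of the arm, the fingers and rock_a above 40 N or contact force between any of the arm, the fingers and rock_b above 40 N or contact force between any of the arm, the fingers and rock_c above 40 N or contact force between any of the arm, the fingers and rock_d above 40 N).
It fails at once if the loupe, weight or brush is moved more than 15 mm (distance of any of loupe, weight, brush from where it was at the start of the episode above 0.015 m).
It also fails if it takes over 48 s, if anything falls off the work surface, if the arm or the gripper's body presses on something with over 40 N, if the wrist force passes 120 N, or if a joint passes its speed limit or range.

### The arm

A 7-joint arm with a two-finger parallel gripper is mounted at the origin on the work surface. World frame = base frame: x ahead of the robot, y to its left, z up, the work surface at z = 0. Lengths are in m, angles in rad, forces in N, time in s.
With the tool pointing down it reaches from about 0.425 to 0.925 m from the base axis. Payload 6.8 kg.
Tool frame: the origin (TCP) lies between the finger pads; the fingertips stand finger_overhang ahead of it and the grasp point (between the pads) lies 6 mm ahead of it (finger_overhang is the distance from the TCP to the fingertips, in m); z points along the fingers, y is the line along which they close (so a half turn about z gives the same grasp; the last joint's range is limited). The gripper opens to 85 mm and grips with 20 to 120 N. Pads are 22 mm wide; open, the fingers measure 114 mm over their backs; the gripper's body (76 mm by 85 mm) begins 54 mm behind the grasp point. The pads swing forward as they close: fully open they stand 13 mm farther back than shut.
Start: joints at [1.075, 0.477, 0.022, 1.555, -0.011, 1.109, -0.083], TCP at [0.255, -0.625, 0.256] pointing down, gripper open.
Joint ranges: [-2.96, 2.96], [-0.34, 2.1], [-1.41, 1.46], [0.24, 2.44], [-1.37, 4.51], [0.17, 1.92], [-2.96, 2.96]. Speed limits (rad/s): [2.39, 2.39, 3.14, 3.14, 3.14, 3.14, 3.14].

### API

Orientations are given as a unit quaternion [w, x, y, z].
In Python, from station import * gives the robot as it stands.
- The arm moves only by the tool drive_tool, never from a script. Its argument "increments" is a list of rows, each an object of numbers: "claw": the finger opening in m, from 0 to 0.0854; "dx", "dy", "dz": the shift along the tool's x, y, z in m; "wx", "wy", "wz": the turn, a rotation vector about the tool's x, y, z in degrees. A call has 1 to 20 rows; each row shifts and turns the commanded pose from where the row before left it, along the tool's axes as they then stand; what a row does not reach is not made up. A row lasts 1/8 s, in which the tool goes at most 62.5 mm and 10.7 degrees, less where a joint would pass 70% of its speed; a pose out of reach is approached as far as the arm can. A call with a gripper value outside its range is refused whole. The fingers move at their own pace and stop on an object; "newtons" is the grip in N (left out, the last holds). Time passes only in rows, so rows that do not move let the fingers close. It gives the time, the measured TCP pose, the force, the opening and the grip force at its end, in the units of the state.
- get_obs(): the state, without advancing time (a new reading comes with each control period).
- read_camera(name): name is "side" or "top" or "wrist"; returns (picture, depth): 384x512x3 uint8, red, green, blue; 384x512 float32, m along the optical axis (not along the pixel's ray), 0 where there is no reading.
- calibration(name): a dict with "intrinsics" (3x3 intrinsics, pixels), "k1" (the pictures are not rectified: a ray, as slopes to the right and down, at radius r is drawn at 1 + k1 r^2 times it, then the intrinsics apply), "R" (3x3) and "t" (3): a world point X has camera coordinates R X + t; the wrist camera has in their place "mount" (4x4, takes a point from camera to tool coordinates, whose origin is the TCP and whose axes are the flange's). Camera axes: x right, y down, z forward; pixel columns grow to the right and rows downward; lengths in m; the calibration is good to about 2 mm. A picture is of the moment at which its call begins: read the wrist's pose just before it. calibration takes no time and is no camera call.
- hand_in(): hands the job in; it is judged then, once.
The state is a dict: "t": time; "q": joint angles; "joint_vel": joint speeds; "joint_torque": joint torques, N m; "eef_pos": TCP position; "tool_rot": TCP orientation; "contact_force": force on the tool from outside, world axes, zero at the start; "torque": the same for the moment, N m; "gripper_width": opening from 0.0 (shut) to 1.0 (fully open); "grasp_force": force on a finger pad.
Only numpy, scipy, OpenCV 4.12 (cv2) and the standard library are available. Lean on these libraries where they do the work, as an engineer would, in place of code of your own. Each camera call takes 0.05 s, during which the arm holds its last target. There are 200 camera calls.

## Working session

There is one attempt and no reset: what is moved stays moved. The work goes in short steps, Python scripts to look and compute and a tool call to move; the robot and the scene stay as the last step left them, time stands still between calls to the robot, and variables do not carry over. Pictures are saved under pics/ and viewed, at most 10 in all, crops included, and the job is handed in when it is done.

Besides the shell and the picture viewer there is one more tool, called as name([rows], argument=value, ...), one row to a line, values as JSON. drive_tool: Moves the arm, as the interface text tells. Its arguments: {"type":"object","properties":{"increments":{"type":"array","items":{"type":"object","properties":{"claw":{"type":"number"},"dx":{"type":"number"},"dy":{"type":"number"},"dz":{"type":"number"},"wx":{"type":"number"},"wy":{"type":"number"},"wz":{"type":"number"}}}},"newtons":{"type":"number"}},"required":["increments"]}

```bash
ls; mkdir -p pics
python3 - <<'E'
from station import *
import cv2
o=get_obs();print(o)
for n in("top","side"):
    im,d=read_camera(n);cv2.imwrite(f"pics/{n}0.png",im[:,:,::-1]);c=calibration(n);print(n,c)
    import numpy as np;np.save(f"{n}0.npy",d)
E
```

```text
pics
{'t': 0.0, 'q': array([ 1.07488373,  0.47779733,  0.0223361 ,  1.5564584 , -0.0114965 ,
        1.10929733, -0.08309103]), 'joint_vel': array([-0.00049312, -0.00166533, -0.00078269,  0.00056917, -0.00062446,
       -0.00084399,  0.0007861 ]), 'joint_torque': array([-1.33371987e-04, -5.96449900e+01,  1.60761058e+00, -2.81192923e+01,
        1.24613161e-02,  9.38696845e-03,  8.71156203e-06]), 'eef_pos': array([ 0.25504314, -0.62436833,  0.25532453]), 'tool_rot': array([-8.83136773e-04,  9.81255193e-01,  1.92710681e-01, -2.43635569e-04]), 'contact_force': array([-0.37326717, -0.51524969, -0.56523077]), 'torque': array([-0.04127321,  0.0021939 , -0.03548746]), 'grasp_force': 0.0, 'gripper_width': 0.9999430733392265}
top {'intrinsics': array([[495.31004291,   0.        , 257.53828566],
       [  0.        , 495.31004291, 197.94138809],
       [  0.        ,   0.        ,   1.        ]]), 'k1': 0.030679085773075057, 'R': array([[ 0.02310812, -0.99969264, -0.00898028],
       [-0.99447912, -0.02206605, -0.1025883 ],
       [ 0.10235861,  0.01130132, -0.99468336]]), 't': array([-0.00923183,  0.59100502,  1.03639635])}
side {'intrinsics': array([[426.82452622,   0.        , 254.94227254],
       [  0.        , 426.82452622, 188.36471297],
       [  0.        ,   0.        ,   1.        ]]), 'k1': -0.05650155145016618, 'R': array([[-0.87165794, -0.48998291,  0.01136564],
       [-0.33814544,  0.58443582, -0.73762621],
       [ 0.35478176, -0.64680099, -0.67511361]]), 't': array([0.50449625, 0.25163381, 0.81063106])}
```

View pics/top0.png

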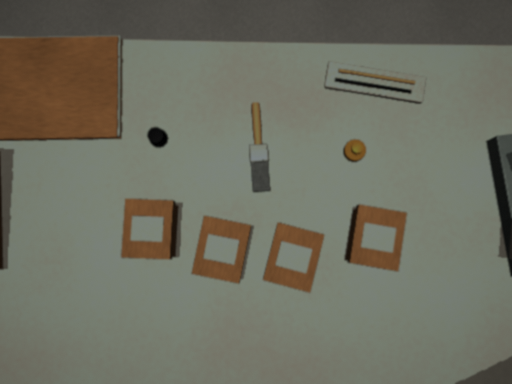

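View pics/side0.png

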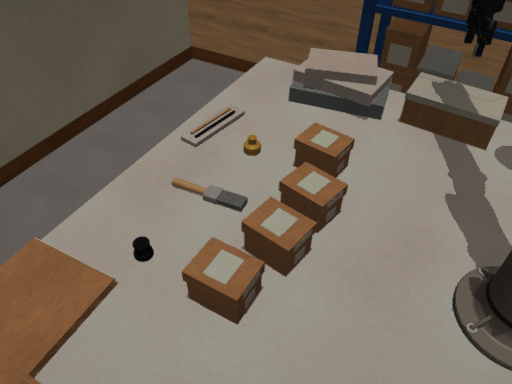

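The top view shows the four covers, left to right, with label centres near (147,229), (221,249), (294,257) and (378,238). The loupe is at (157,137), the brush at (259,150) and the weight at (355,150). The side view shows the same row, with the arm clear of it.

```bash
cat > h.py <<'E'
import numpy as np,cv2
from station import *
from scipy.spatial.transform import Rotation as Ro
def ray(n,uv,z):
    c=calibration(n);K=c["intrinsics"];R=c["R"];t=c["t"]
    p=cv2.undistortPoints(np.float64(uv).reshape(-1,1,2),K,np.array([c["k1"],0,0,0.]))[:,0]
    d=np.c_[p,np.ones(len(p))]@R;o=-R.T@t
    return o+d*((z-o[2])/d[:,2])[:,None]
def labels(n,im):
    hsv=cv2.cvtColor(im,cv2.COLOR_RGB2HSV)
    br=((hsv[...,1]>100)&(hsv[...,0]<20)&(hsv[...,2]>50)).astype(np.uint8)*255
    cs,h=cv2.findContours(br,cv2.RETR_CCOMP,cv2.CHAIN_APPROX_NONE)
    return [cs[i] for i in range(len(cs)) if h[0][i][3]>=0 and cv2.contourArea(cs[i])>300]
E
python3 - <<'E'
from h import *
for n in("top","side"):
    im=cv2.imread(f"pics/{n}0.png")[:,:,::-1].copy()
    for c in labels(n,im):
        w=ray(n,c[:,0],.09)[:,:2]
        r=cv2.minAreaRect((w*1000).astype(np.float32))
        b=cv2.boxPoints(r);e=[b[1]-b[0],b[2]-b[1]]
        # axis closest to world x
        ang=[(np.degrees(np.arctan2(v[1],v[0]))+90)%180-90 for v in e]
        print(n,cv2.minAreaRect(c)[0],np.round(r[0],1),np.round(r[1]),np.round(ang,1))
o=get_obs();w,x,y,z=o["tool_rot"];print(Ro.from_quat([x,y,z,w]).as_matrix().round(3))
d=np.load("top0.npy");print(d[229,147],d[238,378])
E
```

```text
top (293.453369140625, 256.7771911621094) [468.  -71.3] [70. 56.] [-13.4  76.6]
top (220.82693481445312, 248.8654022216797) [480.4  74.9] [70. 56.] [-10.  80.]
top (378.3108215332031, 237.1351318359375) [ 511.2 -240.6] [70. 56.] [-8.8 81.2]
top (146.55189514160156, 228.3065948486328) [518.4 226.2] [70. 56.] [-1.2 88.8]
side (222.9346160888672, 266.2269287109375) [519.  227.9] [69. 55.] [-1.6 88.4]
side (278.5000305175781, 221.5000457763672) [481.3  76.4] [70. 55.] [-9.6 80.4]
side (313.1639099121094, 182.1967010498047) [468.6 -70.1] [71. 56.] [-13.3  76.7]
side (324.2500305175781, 138.25) [ 511.9 -240.3] [73. 56.] [-8.4 81.6]
side (398.5588684082031, 54.76470947265625) [ 478.1 -836.1] [ 83. 194.] [-79.7  10.3]
[[ 0.926  0.378 -0.001]
 [ 0.378 -0.926  0.001]
 [-0.    -0.002 -1.   ]]
1.0018418 0.9955443
```

Run:
```python
from h import *
import station
print([k for k in dir(station) if not k.startswith('__')], getattr(station,'finger_overhang',None))
for n in("top","side"):
    d=np.load(f"{n}0.npy");c=calibration(n);v,u=np.mgrid[:384,:512]
    p=cv2.undistortPoints(np.dstack([u,v]).reshape(-1,1,2).astype(float),c["intrinsics"],np.array([c["k1"],0,0,0.]))[:,0]
    X=(np.c_[p,np.ones(len(p))]*d.reshape(-1,1)-c["t"])@c["R"]
    X=X[d.ravel()>0]
    for y0 in np.arange(-.8,.3,.1):
        s=(abs(X[:,1]-y0)<.05)
        print(n,round(y0,1),[round(float(X[s&(abs(X[:,0]-x0)<.05),2].max(initial=-1)),2) for x0 in np.arange(.2,.8,.1)])
```

```text
['PlanningError', 'calibration', 'finger_overhang', 'get_obs', 'hand_in', 'read_camera'] 0.025
top -0.8 [-1.0, -1.0, -1.0, -1.0, -1.0, -1.0, -1.0]
top -0.7 [-1.0, -1.0, -1.0, -1.0, -1.0, -1.0, -1.0]
top -0.6 [-1.0, -1.0, -1.0, -1.0, -1.0, -1.0, 0.0]
top -0.5 [0.01, 0.01, 0.01, 0.06, 0.05, 0.06, 0.01]
top -0.4 [0.01, 0.01, 0.01, 0.01, 0.01, 0.01, 0.02]
top -0.3 [0.01, 0.01, 0.09, 0.1, 0.09, 0.01, 0.03]
top -0.2 [0.01, 0.01, 0.09, 0.1, 0.1, 0.05, 0.03]
top -0.1 [0.0, 0.01, 0.09, 0.1, 0.01, 0.01, 0.02]
top -0.0 [0.0, 0.01, 0.09, 0.1, 0.02, 0.03, 0.02]
top 0.1 [0.01, 0.01, 0.09, 0.09, 0.01, 0.01, 0.01]
top 0.2 [0.0, 0.01, 0.01, 0.1, 0.09, 0.04, 0.01]
side -0.8 [-1.0, -1.0, -0.0, -1.0, -1.0, -1.0, -1.0]
side -0.7 [0.11, 0.34, 0.11, 0.12, 0.12, 0.12, 0.01]
side -0.6 [0.39, 0.39, 0.11, 0.12, 0.12, 0.12, 0.01]
side -0.5 [0.32, 0.1, 0.05, 0.1, 0.12, 0.12, 0.01]
side -0.4 [0.01, 0.01, 0.01, 0.01, 0.01, 0.01, 0.02]
side -0.3 [0.0, 0.01, 0.09, 0.1, 0.1, 0.01, 0.03]
side -0.2 [0.0, 0.0, 0.09, 0.1, 0.09, 0.05, 0.03]
side -0.1 [0.01, 0.01, 0.09, 0.09, 0.0, 0.01, 0.02]
side -0.0 [0.01, 0.01, 0.09, 0.09, 0.02, 0.02, 0.02]
side 0.1 [0.01, 0.01, 0.09, 0.09, 0.01, 0.0, 0.0]
side 0.2 [0.01, 0.0, 0.01, 0.09, 0.09, 0.04, 0.01]
```

drive_tool([
  {"claw": 0,"dx": 0.015,"dy": -0.008},
  {"dx": 0.03,"dy": -0.017},
  {"dx": 0.03,"dy": -0.017},
  {"dx": 0.03,"dy": -0.017},
  {"dx": 0.03,"dy": -0.017},
  {"dx": 0.03,"dy": -0.017},
  {"dx": 0.03,"dy": -0.017},
  {"dx": 0.03,"dy": -0.017},
  {"dx": 0.03,"dy": -0.017},
  {"dx": 0.03,"dy": -0.017},
  {"dx": 0.03,"dy": -0.017},
  {"dx": 0.03,"dy": -0.017},
  {"dx": 0.03,"dy": -0.017},
  {"dx": 0.03,"dy": -0.017},
  {"dx": 0.016,"dy": -0.007},
  {"wz": 7.4},
  {"wz": 7.4},
  {"wz": 7.4},
  {},
], newtons=40)

```text
schema error: expected keys claw, dx, dy, dz, wx, wy, wz
```

drive_tool([
  {"claw": 0,"dx": 0.015,"dy": -0.008,"dz": 0,"wx": 0,"wy": 0,"wz": 0},
  {"claw": 0,"dx": 0.03,"dy": -0.017,"dz": 0,"wx": 0,"wy": 0,"wz": 0},
  {"claw": 0,"dx": 0.03,"dy": -0.017,"dz": 0,"wx": 0,"wy": 0,"wz": 0},
  {"claw": 0,"dx": 0.03,"dy": -0.017,"dz": 0,"wx": 0,"wy": 0,"wz": 0},
  {"claw": 0,"dx": 0.03,"dy": -0.017,"dz": 0,"wx": 0,"wy": 0,"wz": 0},
  {"claw": 0,"dx": 0.03,"dy": -0.017,"dz": 0,"wx": 0,"wy": 0,"wz": 0},
  {"claw": 0,"dx": 0.03,"dy": -0.017,"dz": 0,"wx": 0,"wy": 0,"wz": 0},
  {"claw": 0,"dx": 0.03,"dy": -0.017,"dz": 0,"wx": 0,"wy": 0,"wz": 0},
  {"claw": 0,"dx": 0.03,"dy": -0.017,"dz": 0,"wx": 0,"wy": 0,"wz": 0},
  {"claw": 0,"dx": 0.03,"dy": -0.017,"dz": 0,"wx": 0,"wy": 0,"wz": 0},
  {"claw": 0,"dx": 0.03,"dy": -0.017,"dz": 0,"wx": 0,"wy": 0,"wz": 0},
  {"claw": 0,"dx": 0.03,"dy": -0.017,"dz": 0,"wx": 0,"wy": 0,"wz": 0},
  {"claw": 0,"dx": 0.03,"dy": -0.017,"dz": 0,"wx": 0,"wy": 0,"wz": 0},
  {"claw": 0,"dx": 0.03,"dy": -0.017,"dz": 0,"wx": 0,"wy": 0,"wz": 0},
  {"claw": 0,"dx": 0.016,"dy": -0.007,"dz": 0,"wx": 0,"wy": 0,"wz": 0},
  {"claw": 0,"dx": 0,"dy": 0,"dz": 0,"wx": 0,"wy": 0,"wz": 7.4},
  {"claw": 0,"dx": 0,"dy": 0,"dz": 0,"wx": 0,"wy": 0,"wz": 7.4},
  {"claw": 0,"dx": 0,"dy": 0,"dz": 0,"wx": 0,"wy": 0,"wz": 7.4},
], newtons=40)

```text
t: 2.35
eef_pos: [0.5553, -0.2474, 0.2562]
tool_rot: [0.0, 1.0, -0.002, -0.0]
contact_force: [0.5, 0.9, -0.4]
gripper_width: 0.003
grasp_force: 0.0
```

drive_tool([
  {"claw": 0,"dx": 0,"dy": 0,"dz": 0.04,"wx": 0,"wy": 0,"wz": 0},
  {"claw": 0,"dx": 0,"dy": 0,"dz": 0.05,"wx": 0,"wy": 0,"wz": 0},
  {"claw": 0,"dx": 0,"dy": 0,"dz": 0.035,"wx": 0,"wy": 0,"wz": 0},
  {"claw": 0,"dx": 0,"dy": 0,"dz": 0.009,"wx": 0,"wy": 0,"wz": 0},
  {"claw": 0,"dx": 0,"dy": 0,"dz": 0.004,"wx": 0,"wy": 0,"wz": 0},
  {"claw": 0,"dx": 0,"dy": 0,"dz": 0,"wx": 0,"wy": 0,"wz": 0},
])

```text
t: 3.1
eef_pos: [0.5566, -0.2476, 0.1196]
tool_rot: [0.0, 1.0, 0.0, 0.001]
contact_force: [0.2, -0.5, 1.0]
gripper_width: 0.001
grasp_force: 0.0
```

drive_tool([
  {"claw": 0,"dx": 0,"dy": 0,"dz": 0.0015,"wx": 0,"wy": 0,"wz": 0},
])

```text
t: 3.22
eef_pos: [0.5567, -0.2476, 0.1183]
tool_rot: [0.0, 1.0, 0.0, 0.001]
contact_force: [-0.1, -0.4, 0.2]
gripper_width: -0.003
grasp_force: 0.0
```

drive_tool([
  {"claw": 0,"dx": 0,"dy": 0,"dz": 0.001,"wx": 0,"wy": 0,"wz": 0},
  {"claw": 0,"dx": 0,"dy": 0,"dz": 0,"wx": 0,"wy": 0,"wz": 0},
])

```text
t: 3.48
eef_pos: [0.5559, -0.2473, 0.1161]
tool_rot: [0.0, 1.0, 0.0, 0.0]
contact_force: [-0.6, 0.8, -0.7]
gripper_width: -0.004
grasp_force: 0.0
```

drive_tool([
  {"claw": 0,"dx": 0,"dy": 0,"dz": 0.001,"wx": 0,"wy": 0,"wz": 0},
  {"claw": 0,"dx": 0,"dy": 0,"dz": 0,"wx": 0,"wy": 0,"wz": 0},
])

```text
t: 3.72
eef_pos: [0.5559, -0.2473, 0.1149]
tool_rot: [0.0, 1.0, 0.0, 0.0]
contact_force: [-0.4, 0.5, 0.9]
gripper_width: 0.002
grasp_force: 0.6
```

drive_tool([
  {"claw": 0,"dx": 0,"dy": 0,"dz": 0.0005,"wx": 0,"wy": 0,"wz": 0},
  {"claw": 0,"dx": 0,"dy": 0,"dz": 0,"wx": 0,"wy": 0,"wz": 0},
])

```text
t: 3.98
eef_pos: [0.5559, -0.2473, 0.1149]
tool_rot: [0.0, 1.0, 0.0, 0.0]
contact_force: [-1.9, 0.4, 5.1]
gripper_width: 0.0
grasp_force: 2.7
```

drive_tool([
  {"claw": 0,"dx": 0,"dy": 0,"dz": 0.0005,"wx": 0,"wy": 0,"wz": 0},
  {"claw": 0,"dx": 0,"dy": 0,"dz": 0,"wx": 0,"wy": 0,"wz": 0},
])

```text
t: 4.22
eef_pos: [0.5559, -0.2473, 0.1148]
tool_rot: [0.0, 1.0, 0.0, 0.0]
contact_force: [-2.8, 0.4, 8.6]
gripper_width: 0.0
grasp_force: 4.5
```

d is firm: 8.6 N with no give. Next is c.

drive_tool([
  {"claw": 0,"dx": 0,"dy": 0,"dz": -0.03,"wx": 0,"wy": 0,"wz": 0},
  {"claw": 0,"dx": -0.011,"dy": -0.0415,"dz": 0,"wx": 0,"wy": 0,"wz": 0},
  {"claw": 0,"dx": -0.011,"dy": -0.0415,"dz": 0,"wx": 0,"wy": 0,"wz": 0},
  {"claw": 0,"dx": -0.011,"dy": -0.0415,"dz": 0,"wx": 0,"wy": 0,"wz": 0},
  {"claw": 0,"dx": -0.011,"dy": -0.0415,"dz": 0,"wx": 0,"wy": 0,"wz": 0},
  {"claw": 0,"dx": 0,"dy": 0,"dz": 0.02,"wx": 0,"wy": 0,"wz": 0},
  {"claw": 0,"dx": 0,"dy": 0,"dz": 0.006,"wx": 0,"wy": 0,"wz": 0},
  {"claw": 0,"dx": 0,"dy": 0,"dz": 0,"wx": 0,"wy": 0,"wz": 0},
  {"claw": 0,"dx": 0,"dy": 0,"dz": 0,"wx": 0,"wy": 0,"wz": 0},
])

```text
t: 5.35
eef_pos: [0.5121, -0.0819, 0.1182]
tool_rot: [0.0, 1.0, -0.0, 0.0]
contact_force: [0.4, 0.5, 0.4]
gripper_width: 0.001
grasp_force: 0.0
```

drive_tool([
  {"claw": 0,"dx": 0,"dy": 0,"dz": 0.001,"wx": 0,"wy": 0,"wz": 0},
  {"claw": 0,"dx": 0,"dy": 0,"dz": 0.001,"wx": 0,"wy": 0,"wz": 0},
  {"claw": 0,"dx": 0,"dy": 0,"dz": 0,"wx": 0,"wy": 0,"wz": 0},
])

```text
t: 5.72
eef_pos: [0.5117, -0.0813, 0.1158]
tool_rot: [-0.0, 1.0, 0.0, 0.0]
contact_force: [-0.4, -0.2, -0.6]
gripper_width: 0.001
grasp_force: 0.0
```

drive_tool([
  {"claw": 0,"dx": 0,"dy": 0,"dz": 0.0005,"wx": 0,"wy": 0,"wz": 0},
  {"claw": 0,"dx": 0,"dy": 0,"dz": 0,"wx": 0,"wy": 0,"wz": 0},
])

```text
t: 5.98
eef_pos: [0.5117, -0.0812, 0.1153]
tool_rot: [-0.0, 1.0, 0.0, -0.0]
contact_force: [0.1, -0.9, 0.5]
gripper_width: 0.002
grasp_force: 0.0
```

drive_tool([
  {"claw": 0,"dx": 0,"dy": 0,"dz": 0.0005,"wx": 0,"wy": 0,"wz": 0},
  {"claw": 0,"dx": 0,"dy": 0,"dz": 0,"wx": 0,"wy": 0,"wz": 0},
])

```text
t: 6.22
eef_pos: [0.5118, -0.0812, 0.1148]
tool_rot: [0.0, 1.0, 0.0, 0.0]
contact_force: [-0.3, -0.6, 0.6]
gripper_width: 0.002
grasp_force: 0.1
```

drive_tool([
  {"claw": 0,"dx": 0,"dy": 0,"dz": 0.0008,"wx": 0,"wy": 0,"wz": 0},
  {"claw": 0,"dx": 0,"dy": 0,"dz": 0,"wx": 0,"wy": 0,"wz": 0},
])

```text
t: 6.48
eef_pos: [0.5118, -0.0812, 0.114]
tool_rot: [0.0, 1.0, 0.0, 0.0]
contact_force: [0.4, 1.1, 0.0]
gripper_width: -0.0
grasp_force: 0.4
```

drive_tool([
  {"claw": 0,"dx": 0,"dy": 0,"dz": 0.0005,"wx": 0,"wy": 0,"wz": 0},
  {"claw": 0,"dx": 0,"dy": 0,"dz": 0,"wx": 0,"wy": 0,"wz": 0},
])

```text
t: 6.72
eef_pos: [0.5118, -0.0813, 0.1136]
tool_rot: [0.0, 1.0, 0.0, 0.0]
contact_force: [0.1, 0.3, 1.2]
gripper_width: 0.002
grasp_force: 0.5
```

c gives softly, so it rocks. I'll press its end to about 3.4 mm and hold.

drive_tool([
  {"claw": 0,"dx": 0,"dy": 0,"dz": 0.001,"wx": 0,"wy": 0,"wz": 0},
  {"claw": 0,"dx": 0,"dy": 0,"dz": 0,"wx": 0,"wy": 0,"wz": 0},
])

```text
t: 6.98
eef_pos: [0.5119, -0.0813, 0.1126]
tool_rot: [0.0, 1.0, 0.0, 0.0]
contact_force: [0.3, 0.1, 2.2]
gripper_width: 0.002
grasp_force: 0.9
```

drive_tool([
  {"claw": 0,"dx": 0,"dy": 0,"dz": 0.0007,"wx": 0,"wy": 0,"wz": 0},
  {"claw": 0,"dx": 0,"dy": 0,"dz": 0,"wx": 0,"wy": 0,"wz": 0},
])

```text
t: 7.22
eef_pos: [0.5119, -0.0813, 0.1119]
tool_rot: [0.0, 1.0, 0.0, 0.0]
contact_force: [0.8, -0.5, 2.7]
gripper_width: -0.001
grasp_force: 1.1
```

drive_tool([
  {"claw": 0,"dx": 0,"dy": 0,"dz": 0.0006,"wx": 0,"wy": 0,"wz": 0},
  {"claw": 0,"dx": 0,"dy": 0,"dz": 0,"wx": 0,"wy": 0,"wz": 0},
  {"claw": 0,"dx": 0,"dy": 0,"dz": 0,"wx": 0,"wy": 0,"wz": 0},
])

```text
t: 7.6
eef_pos: [0.5119, -0.0813, 0.1113]
tool_rot: [0.0, 1.0, 0.0, 0.0]
contact_force: [0.7, -0.5, 2.7]
gripper_width: -0.002
grasp_force: 1.3
```

Run:
```python
from h import *
im,d=read_camera("side");cv2.imwrite("pics/side1.png",cv2.resize(im[130:260,220:400,::-1],None,fx=4,fy=4,interpolation=cv2.INTER_CUBIC))
print(get_obs()["contact_force"])
```

```text
[ 1.7004259  -0.44831947  2.83718769]
```

The end of c sank about 3.5 mm under about 2.7 N, so it rocked about 0.08 rad. Now the middle.

drive_tool([
  {"claw": 0,"dx": 0,"dy": 0,"dz": -0.01,"wx": 0,"wy": 0,"wz": 0},
  {"claw": 0,"dx": 0,"dy": 0,"dz": -0.01,"wx": 0,"wy": 0,"wz": 0},
  {"claw": 0,"dx": -0.022,"dy": -0.005,"dz": 0,"wx": 0,"wy": 0,"wz": 0},
  {"claw": 0,"dx": -0.0216,"dy": -0.0056,"dz": 0,"wx": 0,"wy": 0,"wz": 0},
  {"claw": 0,"dx": 0,"dy": 0,"dz": 0.011,"wx": 0,"wy": 0,"wz": 0},
  {"claw": 0,"dx": 0,"dy": 0,"dz": 0.003,"wx": 0,"wy": 0,"wz": 0},
  {"claw": 0,"dx": 0,"dy": 0,"dz": 0,"wx": 0,"wy": 0,"wz": 0},
])

```text
t: 8.52
eef_pos: [0.4687, -0.0708, 0.1169]
tool_rot: [-0.0, 1.0, 0.0, -0.0]
contact_force: [0.3, -0.3, 0.8]
gripper_width: -0.002
grasp_force: 0.0
```

drive_tool([
  {"claw": 0,"dx": 0,"dy": 0,"dz": 0.001,"wx": 0,"wy": 0,"wz": 0},
  {"claw": 0,"dx": 0,"dy": 0,"dz": 0.001,"wx": 0,"wy": 0,"wz": 0},
  {"claw": 0,"dx": 0,"dy": 0,"dz": 0.001,"wx": 0,"wy": 0,"wz": 0},
  {"claw": 0,"dx": 0,"dy": 0,"dz": 0,"wx": 0,"wy": 0,"wz": 0},
])

```text
t: 9.02
eef_pos: [0.4684, -0.0707, 0.1146]
tool_rot: [0.0, 1.0, 0.0, 0.0]
contact_force: [-0.7, -0.4, 4.4]
gripper_width: 0.002
grasp_force: 2.1
```

drive_tool([
  {"claw": 0,"dx": 0,"dy": 0,"dz": 0.001,"wx": 0,"wy": 0,"wz": 0},
  {"claw": 0,"dx": 0,"dy": 0,"dz": 0.001,"wx": 0,"wy": 0,"wz": 0},
  {"claw": 0,"dx": 0,"dy": 0,"dz": 0.001,"wx": 0,"wy": 0,"wz": 0},
  {"claw": 0,"dx": 0,"dy": 0,"dz": 0,"wx": 0,"wy": 0,"wz": 0},
])

```text
t: 9.52
eef_pos: [0.4684, -0.0707, 0.1116]
tool_rot: [0.0, 1.0, 0.0, 0.0]
contact_force: [-1.1, 0.4, 5.4]
gripper_width: 0.0
grasp_force: 2.9
```

drive_tool([
  {"claw": 0,"dx": 0,"dy": 0,"dz": 0.001,"wx": 0,"wy": 0,"wz": 0},
  {"claw": 0,"dx": 0,"dy": 0,"dz": 0.001,"wx": 0,"wy": 0,"wz": 0},
  {"claw": 0,"dx": 0,"dy": 0,"dz": 0,"wx": 0,"wy": 0,"wz": 0},
])

```text
t: 9.9
eef_pos: [0.4684, -0.0707, 0.1097]
tool_rot: [0.0, 1.0, 0.0, 0.0]
contact_force: [-0.9, -0.2, 6.4]
gripper_width: -0.001
grasp_force: 2.9
```

drive_tool([
  {"claw": 0,"dx": 0,"dy": 0,"dz": 0.001,"wx": 0,"wy": 0,"wz": 0},
  {"claw": 0,"dx": 0,"dy": 0,"dz": 0.001,"wx": 0,"wy": 0,"wz": 0},
  {"claw": 0,"dx": 0,"dy": 0,"dz": 0,"wx": 0,"wy": 0,"wz": 0},
])

```text
t: 10.28
eef_pos: [0.4685, -0.0707, 0.1077]
tool_rot: [0.0, 1.0, 0.0, 0.0]
contact_force: [-1.6, 0.2, 5.8]
gripper_width: -0.002
grasp_force: 2.9
```

drive_tool([
  {"claw": 0,"dx": 0,"dy": 0,"dz": 0.001,"wx": 0,"wy": 0,"wz": 0},
  {"claw": 0,"dx": 0,"dy": 0,"dz": 0.0005,"wx": 0,"wy": 0,"wz": 0},
  {"claw": 0,"dx": 0,"dy": 0,"dz": 0,"wx": 0,"wy": 0,"wz": 0},
])

```text
t: 10.65
eef_pos: [0.4685, -0.0707, 0.1068]
tool_rot: [0.0, 1.0, 0.0, 0.0]
contact_force: [-4.9, 0.7, 14.4]
gripper_width: 0.004
grasp_force: 7.5
```

drive_tool([
  {"claw": 0,"dx": 0,"dy": 0,"dz": 0.001,"wx": 0,"wy": 0,"wz": 0},
  {"claw": 0,"dx": 0,"dy": 0,"dz": 0,"wx": 0,"wy": 0,"wz": 0},
])

```text
t: 10.9
eef_pos: [0.4685, -0.0707, 0.1068]
tool_rot: [0.0, 1.0, 0.0, 0.0]
contact_force: [-7.5, 1.1, 27.7]
gripper_width: -0.005
grasp_force: 13.8
```

It has stopped firmly 8 mm down, at 28 N. I'll draw back straight up and check.

drive_tool([
  {"claw": 0,"dx": 0,"dy": 0,"dz": -0.003,"wx": 0,"wy": 0,"wz": 0},
  {"claw": 0,"dx": 0,"dy": 0,"dz": -0.015,"wx": 0,"wy": 0,"wz": 0},
  {"claw": 0,"dx": 0,"dy": 0,"dz": -0.04,"wx": 0,"wy": 0,"wz": 0},
  {"claw": 0,"dx": 0,"dy": 0,"dz": -0.05,"wx": 0,"wy": 0,"wz": 0},
  {"claw": 0,"dx": 0,"dy": 0,"dz": -0.05,"wx": 0,"wy": 0,"wz": 0},
  {"claw": 0,"dx": 0,"dy": 0.04,"dz": 0,"wx": 0,"wy": 0,"wz": 0},
  {"claw": 0,"dx": 0,"dy": 0.05,"dz": 0,"wx": 0,"wy": 0,"wz": 0},
  {"claw": 0,"dx": 0,"dy": 0.03,"dz": 0,"wx": 0,"wy": 0,"wz": 0},
  {"claw": 0,"dx": 0,"dy": 0,"dz": 0,"wx": 0,"wy": 0,"wz": 0},
])

```text
t: 12.02
eef_pos: [0.4676, -0.1932, 0.2632]
tool_rot: [0.0, 1.0, -0.002, 0.0]
contact_force: [-0.8, 1.1, -0.5]
gripper_width: -0.002
grasp_force: 0.0
```

Run:
```python
from h import *
im,d=read_camera("side");cv2.imwrite("pics/side2.png",im[:,:,::-1]);d0=np.load("side0.npy")
c=calibration("side")
for n,u,v in(("a",223,266),("b",278,221),("c",313,182)):
    s=np.s_[v-6:v+7,u-6:u+7];print(n,np.median(d[s])-np.median(d0[s]))
def surf(D):
    v,u=np.mgrid[165:200,290:337];p=cv2.undistortPoints(np.dstack([u,v]).reshape(-1,1,2).astype(float),c["intrinsics"],np.array([c["k1"],0,0,0.]))[:,0]
    X=(np.c_[p,np.ones(len(p))]*D[165:200,290:337].reshape(-1,1)-c["t"])@c["R"]
    X=X[(abs(X[:,0]-.468)<.04)&(abs(X[:,1]+.07)<.035)&(X[:,2]>.06)]
    return np.linalg.lstsq(np.c_[X[:,:2]-[.468,-.07],np.ones(len(X))],X[:,2],rcond=None)[0].round(4)
print(surf(d0),surf(d),get_obs()["contact_force"])
```

```text
a 0.00011396408
b -0.00017011166
c 0.012099266
[-0.0007  0.0011  0.0909] [-0.0006 -0.0011  0.0828] [-1.24191293  0.55520338 -0.12571376]
```

View pics/side2.png

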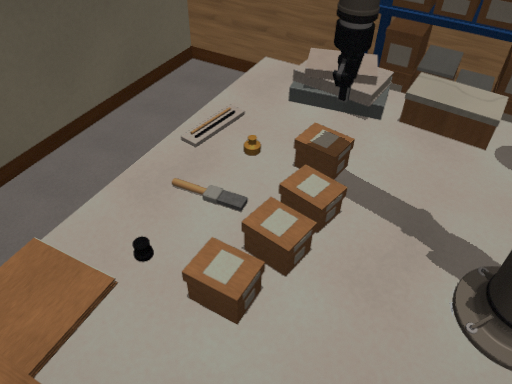

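The picture shows cover c, at (313,184), level and lower than before. The depth fit gives it 8.1 mm down with a tilt near 0. The loupe (143,250), brush (210,195) and weight (252,146) have not moved, and the arm is clear.

```bash
python3 -c "
from station import *
print(hand_in())"
```

```text
the job is handed in; nothing more can be done
None
```

The loose cover was the third box's (c): it rocked about 0.08 rad under a light end press, then went down about 8 mm on its middle at up to 28 N and is level; I drew the arm clear and handed the job in, without having pressed a and b; no result came back.

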